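# Refit the oversize hatch panel of a detector enclosure and snap its keeper down

## Robot

A 6-joint arm with a two-finger parallel gripper is mounted at the origin on a cart in front of the work surface, level with it; the furniture and walls round the work are solid. World frame = base frame: x ahead of the robot, y to its left, z up, the work surface at z = 0. Lengths are in mm, angles in rad, forces in N, time in s.
With the tool pointing down it reaches from about 350 to 975 mm from the base axis. Payload 7.1 kg.
Tool frame: the origin (TCP) lies at the very end of the fingers, on their centre line; the grasp point (between the pads) lies 19 mm behind it; z points along the fingers, y is the direction in which the jaws open and shut (so a half turn about z gives the same grasp; the last joint's range is limited). The gripper opens to 88 mm and grips with 3 to 60 N. Pads are 20 mm wide; open, the fingers measure 115 mm over their backs; the gripper's body (75 mm by 178 mm) begins 61 mm behind the grasp point.
Start: joints at [1.161, 0.423, 1.63, -0, 1.089, -0.019], TCP at [238.048, 577.874, 222.675] pointing down, gripper open.
Joint ranges: [-3, 3], [-0.9, 2.11], [0.09, 2.58], [-1.31, 4.45], [0.11, 2.69], [-2.54, 2.54]. Speed limits (rad/s): [2.39, 2.39, 3.01, 3.14, 3.14, 3.14].

## Interface

Orientations are given as a rotation vector (axis times angle).
In Python, from workcell import readout, imaging, close_job gives the robot as it stands.
- The arm moves only by the tool carry_out, never from a script. Its argument "rows" is a list of rows, each a list of 3 entries, a list of its own where there are three numbers: the shift along the tool's x, y, z in m, then the turn, a rotation vector about the tool's x, y, z in rad, then the closure, from 0 (fully open) to 1 (shut). In form: [[[dx, dy, dz], [wx, wy, wz], hand], ...]. A call has 1 to 12 rows; each row shifts and turns the commanded pose from where the row before left it, along the tool's axes as they then stand; what a row does not reach is not made up. A row lasts 1/12 s, in which the tool goes at most 41.7 mm and 7.16 degrees, less where a joint would pass 70% of its speed; a pose out of reach is approached as far as the arm can. A call with a gripper value outside its range is refused whole. The fingers move at their own pace and stop on an object; the grip force is fixed at half the most. Time passes only in rows, so rows that do not move let the fingers close. It gives the time, the measured TCP pose, the force and the opening at its end, in the units of the state.
- readout.get_obs(): the state, without advancing time (a new reading comes with each control period).
- imaging.get_image(name): name is "scene" or "top"; returns the picture (480x640x3 uint8, red, green, blue); there is no depth.
- imaging.camera_params(name): a dict with "fx", "fy", "cx", "cy" (pixels), "k1" (the pictures are not rectified: a ray, as slopes to the right and down, at radius r is drawn at 1 + k1 r^2 times it, then the intrinsics apply), "rvec" (rotation vector, rad) and "tvec" (3), from world to camera coordinates, as OpenCV has them. Camera axes: x right, y down, z forward; pixel columns grow to the right and rows downward; lengths in mm; the calibration is good to about 2 mm. A picture is of the moment at which its call begins. camera_params takes no time and is no camera call.
- close_job(): hands the job in, once; it reports no verdict.
The state is a dict: "t": time; "qpos": joint angles; "qvel": joint speeds; "joint_torque": joint torques, N m; "ee_pos": TCP position; "orientation": TCP orientation; "ft_force": force on the tool from outside, world axes, zero at the start; "moment": the same for the moment, N m; "width": finger opening in mm.
Only numpy, scipy, OpenCV 4.12 (cv2) and the standard library are available. Lean on these libraries where they do the work, as an engineer would, in place of code of your own. Each camera call takes 0.05 s, during which the arm holds its last target.

## Task

Close the detector enclosure with its loose aluminium hatch panel. The panel is longer than the opening: hold it by its bow handle, tilt it, tuck the end with the rib under the deep lip (the end that carries the sprung keeper), lower the other end through the opening so that the panel lies flat on the ledges, then slide it fully home under the opposite lip. Finally tip the keeper over its snap point so that it springs down behind the rib and locks the panel; leave the other things on the table where they are.

Things in the scene. Friction and masses are not known exactly. Their poses are not given: they have to be found in the camera images.
- enclosure: Grey-walled open-topped detector box screwed to the table (fixed): 96 mm wide (its x), 152 mm long (y -68 to 84), 61 mm high; 5 mm high feet reach 15 mm beyond its -y end and +x side. Origin: on the table below the centre of the top opening, z up. Inside, level ledges (top at z 45 mm), 8 mm wide, run along both long walls, y -63 to 79. Between them lies a circuit board, lower than z 35.
- opening (a point): Centre of the top opening, 61 mm above the table, axes as the enclosure's. The opening is 86 mm wide (x) and 110 mm long (y), between the two lips. The lips are 3 mm thick (underside at z 58 mm of the enclosure) and overhang the inside at both ends.
- deep_pocket (a point): Pocket below the +y lip, which carries the keeper: this point is on the ledge in the middle of the lip's edge (enclosure y 55, z 45 mm). The pocket goes 24 mm further to +y, up to the inside end wall, is as wide as the opening, and 13 mm high between ledge and lip.
- shallow_pocket (a point): The same below the -y lip: point on the ledge in the middle of the lip's edge (enclosure y -55, z 45 mm). This pocket goes only 8 mm further to -y, up to the inside end wall; it is also 13 mm high.
- seat (a point): Point on the plane of the ledges (enclosure x 0, y 0, z 45 mm), axes as the enclosure's: here lies the hatch's origin when the hatch is home, its -y edge against the inside end wall of the shallow pocket. The hatch is then 8 mm under the -y lip and 8 mm under the +y lip.
- hatch: Loose flat aluminium panel, 80 mm (its x) by 126 mm (its y) by 5 mm, 0.17 to 0.3 kg. Origin: centre of its underside, z up to the handle. On top a steel rib across the panel near its +y end: 50 mm wide, y 32 to 36 mm, top at z 13 mm. The rib end goes under the lip with the keeper. The hatch starts flat on the table, rib end to the robot's left, where a 0.25 m high sample chamber stands.
- hatch_grip (a point): Centre of the bar of the hatch's black bow handle, 38 mm above its underside, axes as the hatch's. The bar is 12 mm thick (x), 44 mm long (y), from 31 to 45 mm above the underside, on a leg at each end: grip it across x. Held there and tilted, the hatch can swing some degrees about x between the pads.
- keeper (a joint): Angle (rad) of the keeper, a sprung steel flap 36 mm wide. 0: open stop, leaning 0.48 rad from upright out to +y, where it starts; 0.48: upright; 2.05: closed, plate level, pointing to -y over the panel. Its over-centre spring drives it away from 0.85 rad to the stop on that side. Pushing it over to -y, 20 mm above its hinge, takes about 4 N. With the hatch over 2.5 mm short of home its nose lands on the rib.
- keeper_hinge (a point): Middle of the keeper's hinge axis, on the +y lip (enclosure y 66, z 66 mm), axes as the enclosure's; the hinge axis lies along x. Closed, the keeper's turned-down nose stands 22.5 to 27.5 mm to -y of here and reaches 14.5 mm down, just behind the rib.
- keeper_edge (a point): Middle of the keeper's free edge, 36 mm from its hinge axis. At the open stop it is 98 mm above the table.
- ball_driver_blue: Blue-handled ball driver, 172 mm long, lying on the table; bystander.
- lens_post_a: Lens on a post, 116 mm high; bystander.
- optics_case_b: Light grey optics case, 62 x 80 x 30 mm; bystander.

How it is judged:
By the outcome, as a careful person would: the job done as asked, in the order asked, and still so for the second after the job is handed in, with the robot touching nothing.
It also fails if it takes over 58 s, if anything falls off the work surface, if the arm or the gripper's body presses on something with over 40 N, if the wrist force passes 120 N, or if a joint passes its speed limit or range.

## Working session

There is one attempt and no reset: what is moved stays moved. The work goes in short steps, Python scripts to look and compute and a tool call to move; the robot and the scene stay as the last step left them, time stands still between calls to the robot, and variables do not carry over. Pictures are saved under pics/ and viewed, and the job is handed in when it is done.

Besides the shell and the picture viewer there is one more tool, called after "Emit:" by a JSON object that holds its "fn" and its "kwargs", one argument or row to a line. carry_out: Moves the arm, as the interface text tells. Its arguments: {"type":"object","properties":{"rows":{"type":"array","items":{"type":"array"}}},"required":["rows"]}

```bash
ls; mkdir -p pics; python3 - <<'E'
from workcell import readout, imaging
import cv2
for n in("scene","top"):
    print(n,imaging.camera_params(n))
    im=imaging.get_image(n); cv2.imwrite(f"pics/{n}0.png",im[:,:,::-1])
print(readout.get_obs())
E
```

```text
pics
scene {'fx': 461.876086946003, 'fy': 461.876086946003, 'cx': 319.9028813658877, 'cy': 240.87052616639554, 'k1': 0.02189591168654817, 'rvec': array([ 1.19944897, -2.38921017,  0.88634785]), 'tvec': array([185.77576054, 496.72869454, 515.29529007])}
top {'fx': 435.8133852856336, 'fy': 435.8133852856336, 'cx': 311.2856729653082, 'cy': 234.5589567559134, 'k1': -0.003511473019141361, 'rvec': array([ 2.20500573, -2.1699987 ,  0.07433994]), 'tvec': array([-210.64479047,  597.31586121,  894.48607158])}
{'t': 0.1, 'qpos': array([ 1.16098838e+00,  4.23758169e-01,  1.63060654e+00,  8.89032811e-06,
        1.08860941e+00, -1.89913251e-02]), 'qvel': array([-0.0004912 , -0.0012859 , -0.00134104,  0.00131832,  0.00059049,
       -0.0016476 ]), 'joint_torque': array([ 4.93209245e-04, -5.45608449e+01, -2.74325252e+01,  6.44392893e-02,
        1.87794288e-02,  1.28043943e-06]), 'ee_pos': array([237.85760468, 577.42380295, 221.98610415]), 'orientation': array([-6.09941569e-01, -3.08150551e+00,  2.11748054e-03]), 'ft_force': array([-0.23495914,  0.59009167, -0.3415374 ]), 'moment': array([ 0.00706233, -0.00493251, -0.00727509]), 'width': 87.87123838823518}
```

View pics/scene0.png

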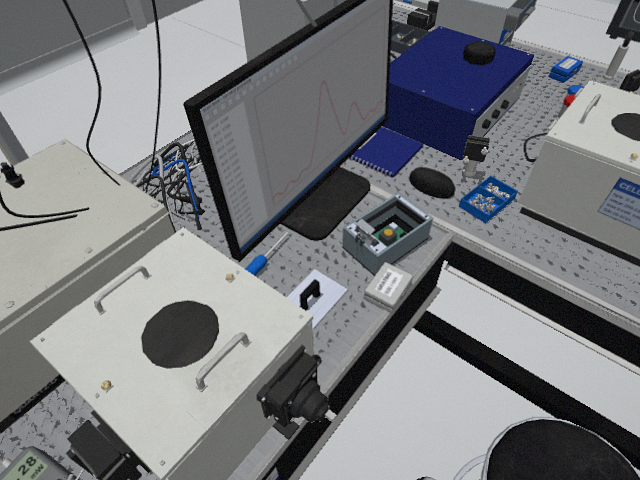

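View pics/top0.png

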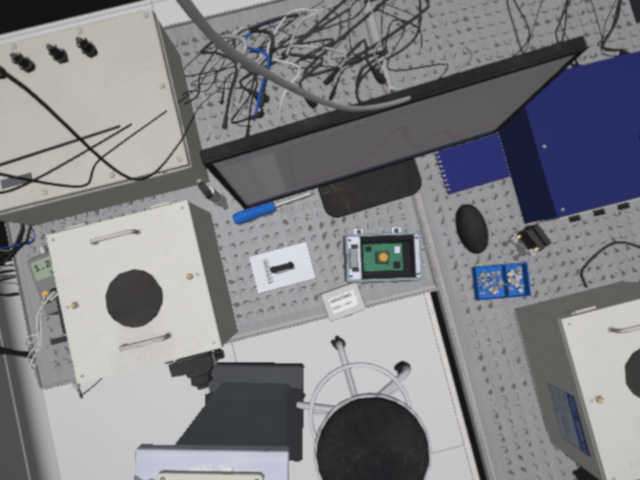

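The scene view shows the enclosure near (388,232), hatch near (315,297), case (388,287). In the top view, the hatch is at (282,267), the enclosure at (383,258) with its keeper on the left (~352,257). The monitor is behind and the chamber to the left. I'll zoom in next.

```bash
cat > h.py <<'E'
import numpy as np, cv2
from workcell import readout, imaging
from scipy.spatial.transform import Rotation as R
def cam(n):
    p=imaging.camera_params(n); Rm=cv2.Rodrigues(np.array(p['rvec']))[0]; t=np.array(p['tvec'])
    return p,Rm,t
def ray(n,uv):
    p,Rm,t=cam(n)
    d=np.array([(uv[0]-p['cx'])/p['fx'],(uv[1]-p['cy'])/p['fy']]); x=d.copy()
    for _ in range(20): x=d/(1+p['k1']*(x@x))
    v=Rm.T@np.array([x[0],x[1],1]); return -Rm.T@t, v/np.linalg.norm(v)
def onz(n,uv,z):
    o,v=ray(n,uv); return o+v*(z-o[2])/v[2]
def tri(uvs,uvt):
    o1,v1=ray("scene",uvs);o2,v2=ray("top",uvt)
    A=np.stack([v1,-v2],1); s=np.linalg.lstsq(A,o2-o1,rcond=None)[0]
    a=o1+v1*s[0];b=o2+v2*s[1]; return (a+b)/2,np.linalg.norm(a-b)
def proj(n,X):
    p,Rm,t=cam(n); c=Rm@np.array(X,float)+t; x=c[:2]/c[2]; x=x*(1+p['k1']*(x@x))
    return np.array([p['fx']*x[0]+p['cx'],p['fy']*x[1]+p['cy']])
def crop(n,im,x0,y0,w,h,k,out):
    cv2.imwrite(out,cv2.resize(im[y0:y0+h,x0:x0+w,::-1],None,fx=k,fy=k,interpolation=cv2.INTER_CUBIC))
E
python3 - <<'E'
from h import *
a=cv2.imread("pics/scene0.png")[:,:,::-1];b=cv2.imread("pics/top0.png")[:,:,::-1]
crop(0,a,260,180,200,150,4,"pics/s0c.png")
crop(0,b,235,205,200,120,4,"pics/t0c.png")
print([ray(n,(320,240)) for n in("scene","top")], proj("top",[0,0,0]))
E
```

```text
[(array([135.86908887, 121.74911529, 716.58775371]), array([ 0.53298058, -0.3849307 , -0.75349854])), (array([ 539.17531085, -200.88460961,  932.84412195]), array([ 0.05501288, -0.02037839, -0.99827767]))] [208.83556534 525.07207189]
```

View pics/s0c.png

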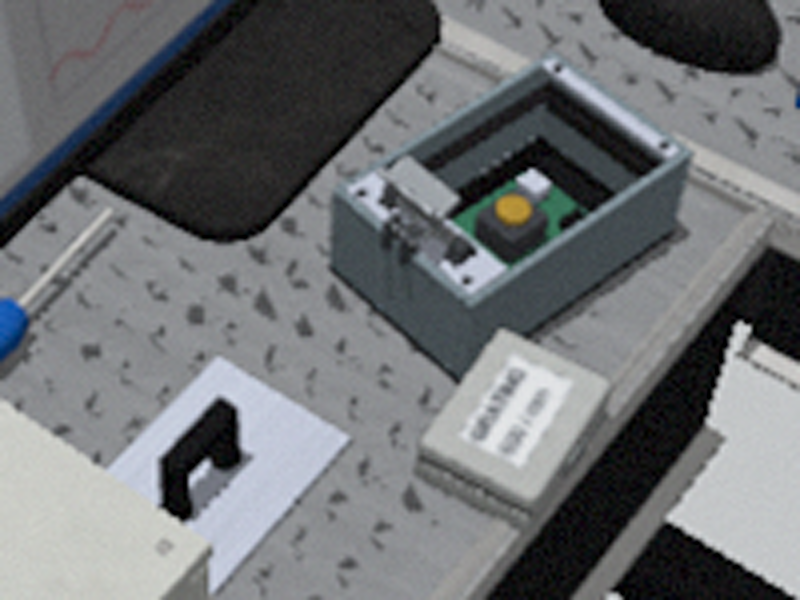

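View pics/t0c.png

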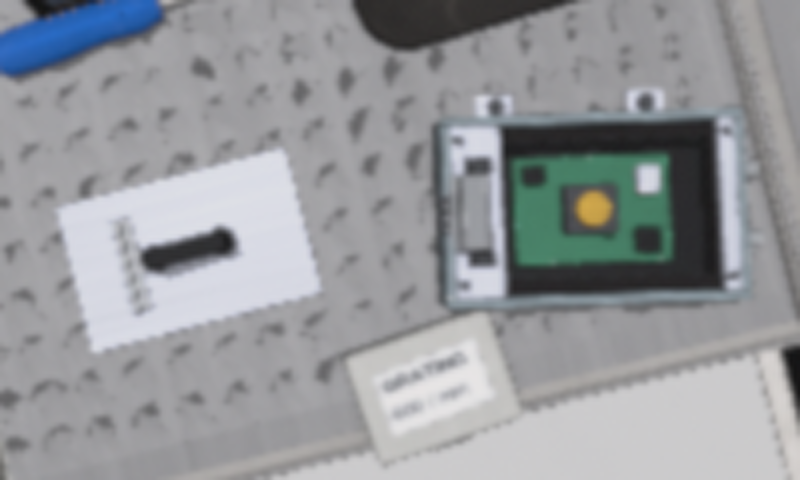

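```bash
python3 - <<'E'
from h import *
b=cv2.imread("pics/top0.png")
hsv=cv2.cvtColor(b,cv2.COLOR_BGR2HSV)
# hatch mask: bright bluish white
c=b[205:325,235:435].astype(int)
m=((b.min(2)>185)).astype(np.uint8)*255
m[:, :235]=0; m[:235]=0; m[300:]=0; m[:,325:]=0
m=cv2.morphologyEx(m,cv2.MORPH_CLOSE,np.ones((15,15)))
cs=cv2.findContours(m,0,2)[0]; k=max(cs,key=cv2.contourArea)
r=cv2.minAreaRect(k); print(r); bp=cv2.boxPoints(r)
P=np.array([onz("top",p,5) for p in bp]); print(P.round(1)); 
for i in range(4): print(np.linalg.norm(P[i]-P[i-1]))
print("ctr",P.mean(0))
# handle bar dark, top z=45
d=((b.max(2)<70)).astype(np.uint8); d2=np.zeros_like(d); d2[250:285,255:310]=d[250:285,255:310]
ys,xs=np.nonzero(d2); print("handle px",xs.mean(),ys.mean(),xs.min(),xs.max(),onz("top",(xs.mean(),ys.mean()),43))
q=np.array([(441,120),(742,108),(745,297),(448,305)])/4+[235,205]
Q=np.array([onz("top",p,61) for p in q-.4]); print(Q.round(1),Q.mean(0))
for i in range(4): print(np.linalg.norm(Q[i]-Q[i-1]), np.degrees(np.arctan2(*(Q[i]-Q[i-1])[1::-1])))
q=np.array([(505,125),(715,118),(718,292),(508,297)])/4+[235,205]
Q=np.array([onz("top",p,61) for p in q-.4]); print(Q.round(1),Q.mean(0))
for i in range(4): print(np.linalg.norm(Q[i]-Q[i-1]), np.degrees(np.arctan2(*(Q[i]-Q[i-1])[1::-1])))
E
```

```text
((281.72430419921875, 266.9609069824219), (37.261932373046875, 59.098331451416016), 75.1413803100586)
[[ 552.7  -68.1    5. ]
 [ 586.9 -189.     5. ]
 [ 510.8 -210.5    5. ]
 [ 476.9  -90.2    5. ]]
78.90952196417197
125.64933641293327
79.0966377132028
124.9643992302641
ctr [ 531.81118812 -139.45109706    5.        ]
handle px 281.5326086956522 267.17391304347825 271 292 [ 531.55627687 -141.54594049   43.        ]
[[ 598.9 -268.3   61. ]
 [ 607.3 -419.3   61. ]
 [ 512.9 -420.7   61. ]
 [ 506.6 -272.8   61. ]] [ 556.43334128 -345.3125082    61.        ]
92.34594284351934 2.7824628206830853
151.20861907182146 -86.79342761124691
94.40382334075763 -179.13428215663473
148.04957634837058 92.43964966837318
[[ 596.9 -300.5   61. ]
 [ 602.1 -405.8   61. ]
 [ 515.2 -407.3   61. ]
 [ 511.1 -302.7   61. ]] [ 556.29875451 -354.04569443   61.        ]
85.8307612326931 1.4766932431776085
105.43870285077296 -87.16903196028966
86.89063297648815 -178.9962202025499
104.7019075405088 92.26202431780337
```

```bash
python3 - <<'E'
from h import *
im=[imaging.get_image("top").astype(float) for _ in range(4)]
s=[imaging.get_image("scene").astype(float) for _ in range(4)]
t=np.mean(im,0);s=np.mean(s,0); np.save("t.npy",t);np.save("s.npy",s)
def ov(n,I,T,yaw,x0,y0,w,h,k,out):
    A=cv2.resize(I.astype(np.uint8)[y0:y0+h,x0:x0+w,::-1],None,fx=k,fy=k,interpolation=cv2.INTER_CUBIC)
    cv2.imwrite(out,A)
ov("top",t,0,0,340,225,90,60,8,"pics/t1.png")
ov("scene",s,0,0,338,188,100,75,8,"pics/s1.png")
E
```

```text
(no output)
```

View pics/t1.png

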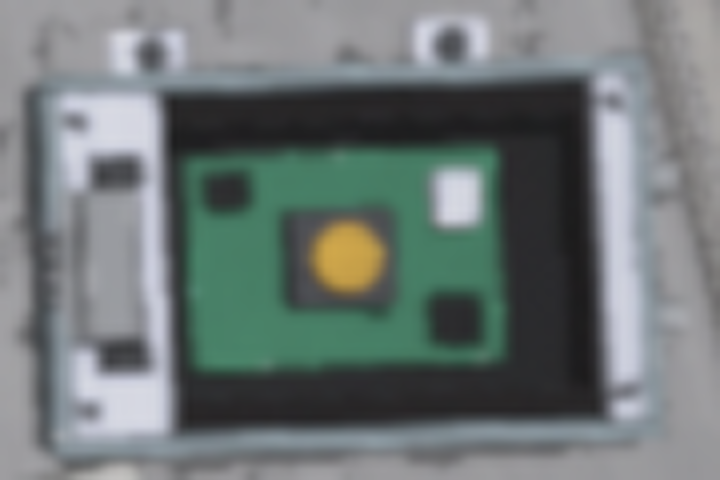

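View pics/s1.png

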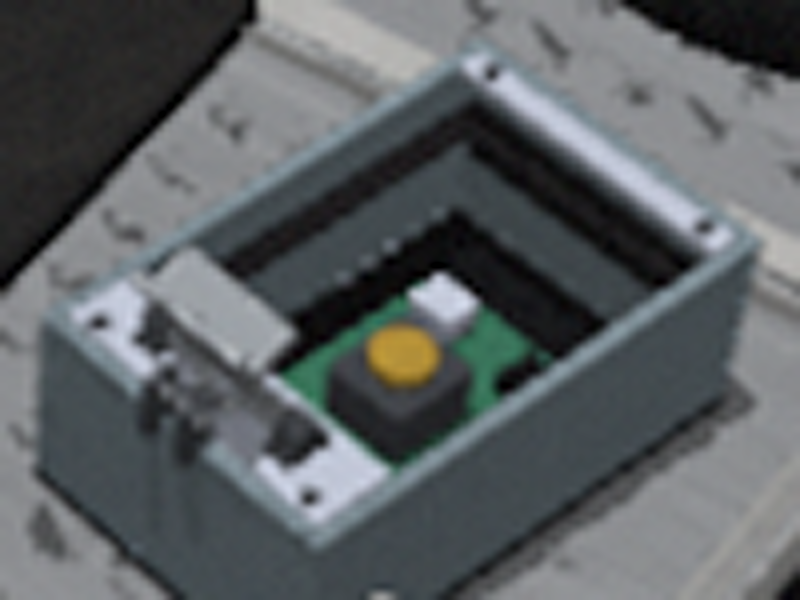

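```bash
python3 - <<'E'
from h import *
from scipy.ndimage import map_coordinates
def edges(n,I,segs,off,k,z,frac=(.12,.88)):
    g=I.mean(2); L=[]
    for a,b in segs:
        a=np.array(a)/k+off-.5+.5/k;b=np.array(b)/k+off-.5+.5/k
        d=(b-a)/np.linalg.norm(b-a); nn=np.array([-d[1],d[0]]); pts=[]
        for s in np.linspace(*frac,40):
            c=a+s*(b-a); u=np.arange(-2,2.01,.1)
            q=c+u[:,None]*nn
            pr=map_coordinates(g,[q[:,1],q[:,0]],order=1); gr=np.abs(np.gradient(pr))
            if gr.max()<1: continue
            w=gr**2; pts.append(c+nn*(u*w).sum()/w.sum())
        W=np.array([onz(n,p,z)[:2] for p in pts])
        vx,vy,x0,y0=cv2.fitLine(W.astype(np.float32),cv2.DIST_HUBER,0,.01,.01).ravel()
        r=(W-[x0,y0])@[-vy,vx]
        L.append((vx,vy,x0,y0)); print(n,"dir",np.degrees(np.arctan2(vy,vx)).round(2),"pt",x0.round(1),y0.round(1),"rms",r.std().round(2))
    return L
t=np.load("t.npy");s=np.load("s.npy")
L=edges("top",t,[((163,90),(180,430)),((588,78),(608,418)),((163,93),(588,80)),((180,432),(608,418))],np.array([340,225]),8,61)
def X(a,b):
    A=np.array([[a[0],-b[0]],[a[1],-b[1]]]); q=np.linalg.solve(A,[b[2]-a[2],b[3]-a[3]]); return np.array(a[2:])+q[0]*np.array(a[:2])
C=np.array([X(L[0],L[2]),X(L[1],L[2]),X(L[1],L[3]),X(L[0],L[3])]); print(C.round(1),C.mean(0))
print([np.linalg.norm(C[i]-C[i-1]) for i in range(4)])
# scene: shallow lip edge, outer top edges
S=edges("scene",s,[((465,82),(690,257))],np.array([338,188]),8,61)
for c in [(45,318),(315,543),(760,240),(475,45)]:
    print(onz("scene",np.array(c)/8+[338-.5,188-.5],61).round(1))
for c in [(40,88),(55,455),(658,430),(640,62)]:
    print(onz("top",np.array(c)/8+[340-.5,225-.5],61).round(1))
print(tri(np.array([405,340])/8+[337.5,187.5],np.array([349,255])/8+[339.5,224.5]))
E
```

```text
top dir 2.97 pt 548.7 -300.3 rms 0.15
top dir 3.01 pt 559.1 -408.1 rms 0.09
top dir -86.92 pt 599.5 -358.1 rms 0.26
top dir -87.22 pt 514.3 -359.8 rms 0.22
[[ 596.2 -297.8]
 [ 602.  -405.8]
 [ 516.7 -410.3]
 [ 511.5 -302.2]] [ 556.6185  -354.04938]
[np.float32(84.88831), np.float32(108.11993), np.float32(85.4488), np.float32(108.177284)]
scene dir 2.29 pt 557.7 -407.6 rms 0.14
[ 599.  -268.2   61. ]
[ 507.1 -274.    61. ]
[ 514.1 -423.9   61. ]
[ 607.4 -415.8   61. ]
[ 597.  -267.7   61. ]
[ 505.6 -272.4   61. ]
[ 514.1 -422.5   61. ]
[ 606.  -418.1   61. ]
(array([ 556.87896151, -349.50410226,   36.35755719]), np.float64(0.23440511203293377))
```

```bash
python3 - <<'E'
from h import *
print("mon TL",tri((187,103),(205,155)),"BL",tri((238,258),(243,207)),"BR",tri((388,122),(497,130)))
for p in [(48,230),(190,203),(222,340),(80,380)]: print("chamber",onz("top",p,250).round())
print("case",[onz("top",np.array(p)/4+[235,205],30).round() for p in [(347,355),(487,312),(522,410),(385,464)]])
o=readout.get_obs(); M=R.from_rotvec(o['orientation']).as_matrix(); print(o['t'],o['ee_pos'],M.round(3))
# hatch handle tri
print("tall UL box", tri((8,170),(20,62)))
E
```

```text
mon TL (array([680.17071465, -58.42693445, 371.48075006]), np.float64(4.430073842789248)) BL (array([649.70123343, -64.77572492,  68.11710041]), np.float64(2.257059899122041)) BR (array([ 822.22055807, -584.84738833,   44.4009519 ]), np.float64(2.779805542352763))
chamber [586. 213. 250.]
chamber [632.  -9. 250.]
chamber [420. -66. 250.]
chamber [355. 151. 250.]
case [array([ 478., -225.,   30.]), array([ 501., -296.,   30.]), array([ 452., -315.,   30.]), array([ 423., -245.,   30.])]
0.5 [238.04857807 577.85433589 222.64651678] [[-0.925  0.381 -0.   ]
 [ 0.381  0.925 -0.   ]
 [ 0.    -0.    -1.   ]]
tall UL box (array([808.28819136, 196.49697785, 314.36905611]), np.float64(57.880104345290896))
```

The monitor is at x>650 beyond the hatch and the chamber top is at 250 mm. I'll lift first, then cross above it.

Emit:
{"fn": "carry_out", "kwargs": {
  "rows": [
    [[0,0,-0.036],[0,0,0],0],
    [[0,0,-0.036],[0,0,0],0],
    [[0,0,-0.036],[0,0,0],0],
    [[0,0,-0.036],[0,0,0],0],
    [[0,0,-0.036],[0,0,0],0],
    [[-0.027,-0.027,0],[0,0,0],0],
    [[-0.027,-0.027,0],[0,0,0],0],
    [[-0.027,-0.027,0],[0,0,0],0],
    [[-0.027,-0.027,0],[0,0,0],0],
    [[-0.027,-0.027,0],[0,0,0],0],
    [[-0.027,-0.027,0],[0,0,0],0],
    [[-0.027,-0.027,0],[0,0,0],0]
  ]
}}

```text
t: 1.5
ee_pos: [341.0, 329.4, 402.9]
orientation: [0.609, 3.082, 0.001]
ft_force: [1.1, 0.1, 0.1]
width: 87.9
```

Emit:
{"fn": "carry_out", "kwargs": {
  "rows": [
    [[-0.0285,-0.029,0],[0,0,0],0],
    [[-0.0285,-0.029,0],[0,0,0],0],
    [[-0.0285,-0.029,0],[0,0,0],0],
    [[-0.0285,-0.029,0],[0,0,0],0],
    [[-0.0285,-0.029,0],[0,0,0],0],
    [[-0.0285,-0.029,0],[0,0,0],0],
    [[-0.0285,-0.029,0],[0,0,0],0],
    [[-0.0285,-0.029,0],[0,0,0],0],
    [[-0.0285,-0.029,0],[0,0,0],0],
    [[-0.0285,-0.029,0],[0,0,0],0],
    [[-0.0285,-0.029,0],[0,0,0],0],
    [[-0.0285,-0.029,0],[0,0,0],0]
  ]
}}

```text
t: 2.5
ee_pos: [524.7, -123.1, 402.9]
orientation: [0.61, 3.081, 0.0]
ft_force: [0.8, -0.4, 0.3]
width: 87.8
```

Emit:
{"fn": "carry_out", "kwargs": {
  "rows": [
    [[0,0,0],[0,0,0.113],0],
    [[0,0,0],[0,0,0.113],0],
    [[0,0,0],[0,0,0.113],0],
    [[0,0,0],[0,0,0.113],0],
    [[0,0,0],[0,0,0.113],0],
    [[0,0,0],[0,0,0.113],0],
    [[0,0,0],[0,0,0.113],0],
    [[0,0,0],[0,0,0.113],0],
    [[0,0,0],[0,0,0],0]
  ]
}}

```text
t: 3.25
ee_pos: [524.4, -120.9, 402.7]
orientation: [1.9, 2.502, 0.0]
ft_force: [-0.4, 0.2, -0.3]
width: 87.7
```

```bash
cat >> h.py <<'E'
def st():
    o=readout.get_obs(); M=R.from_rotvec(o['orientation']).as_matrix()
    print("t",round(o['t'],2),"ee",o['ee_pos'].round(1),"f",o['ft_force'].round(1),"m",o['moment'].round(2),"w",round(o['width'],1),"q",o['qpos'].round(2))
    return o['ee_pos'],M
E
python3 - <<'E'
from h import *
p,M=st(); print(M.round(3))
b=imaging.get_image("scene"); cv2.imwrite("pics/s2.png",b[:,:,::-1])
d=np.array([531.8,-139.5,19])-p
print("to grasp in tool",(M.T@d).round(1),"yaw y",np.degrees(np.arctan2(M[1,1],M[0,1])))
E
```

```text
t 3.25 ee [ 524.4 -120.9  402.7] f [-0.4  0.2 -0.3] m [-0.09  0.06 -0.  ] w 87.7 q [-0.25  0.13  1.61  0.    1.4  -0.52]
[[-0.269  0.963  0.   ]
 [ 0.963  0.269 -0.   ]
 [-0.     0.    -1.   ]]
to grasp in tool [-19.9   2.1 383.7] yaw y 15.583163592660044
```

View pics/s2.png

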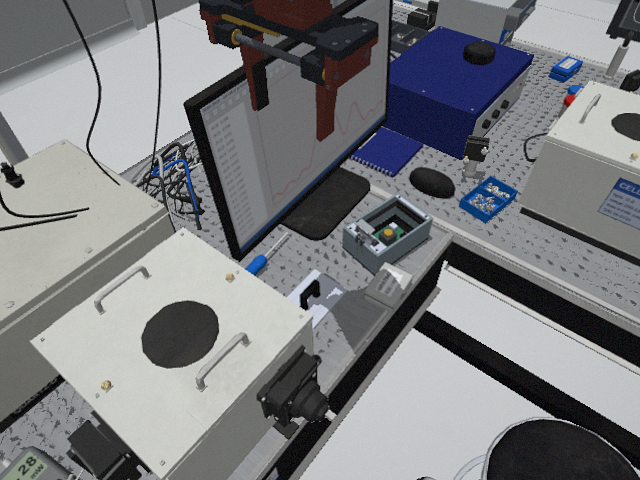

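```bash
python3 - <<'E'
from h import *
s=np.load("s.npy");t=np.load("t.npy")
crop(0,s.astype(np.uint8),285,270,50,50,12,"pics/s3.png")
crop(0,t.astype(np.uint8),245,235,75,60,10,"pics/t3.png")
E
```

```text
(no output)
```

View pics/s3.png

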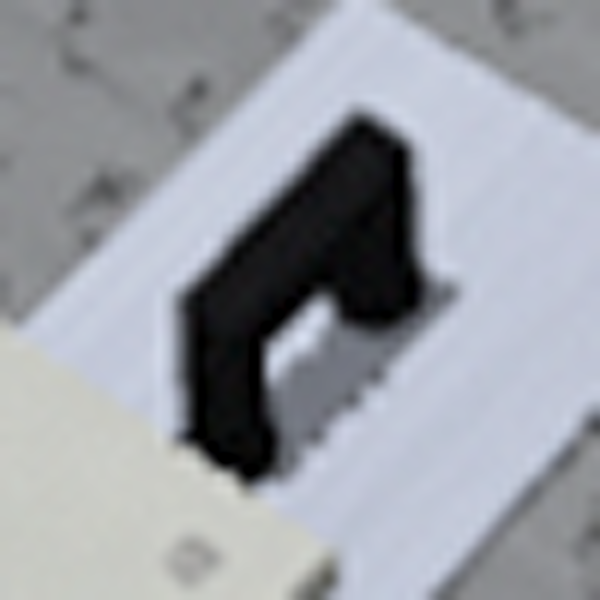

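View pics/t3.png

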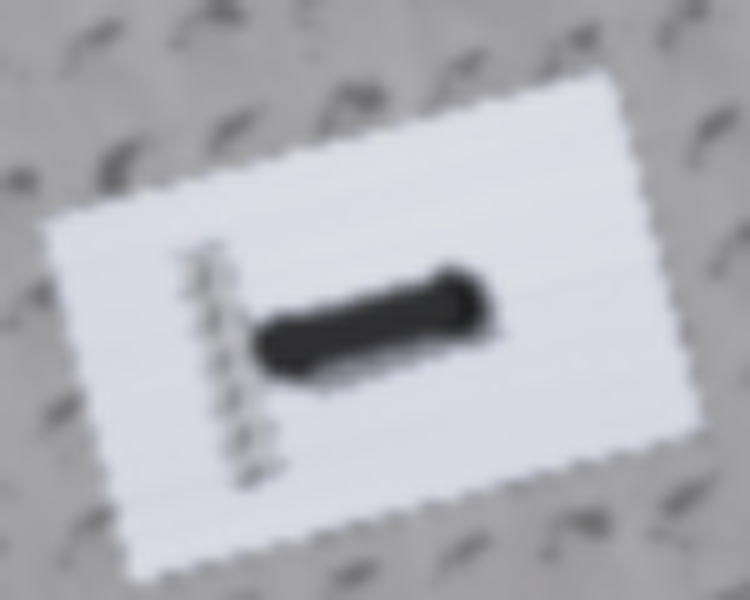

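The crops show the hatch's corners, rib on the left, and bar ends cleanly. Scene-crop bar top edge runs (185,298) to (355,105).

```bash
python3 - <<'E'
from h import *
a=onz("scene",np.array([183,296])/12+[284.5,269.5],45);b=onz("scene",np.array([357,103])/12+[284.5,269.5],45);c=onz("scene",np.array([412,145])/12+[284.5,269.5],45)
print(a.round(1),b.round(1),c.round(1),np.linalg.norm(a-b),np.linalg.norm(b-c)); print("bar centre scene",(a+c)/2)
q=np.array([[45,222],[608,72],[705,428],[130,580]])/10+[244.5,234.5]
C=np.array([onz("top",p,5) for p in q]);print(C.round(1),C.mean(0))
l=[(C[0]+C[3])/2,(C[1]+C[2])/2];d=l[0]-l[1];print("yaw",np.degrees(np.arctan2(-d[0],d[1])))
d=(C[0]-C[3]);print(np.degrees(np.arctan2(d[1],d[0])))
E
```

```text
[ 531.  -118.2   45. ] [ 544. -159.   45.] [ 532.8 -161.    45. ] 42.81931707431211 11.372905926608974
bar centre scene [ 531.89328614 -139.55843615   45.        ]
[[ 552.3  -69.4    5. ]
 [ 586.2 -188.5    5. ]
 [ 511.  -210.4    5. ]
 [ 477.   -89.3    5. ]] [ 531.61981934 -139.40442979    5.        ]
yaw 15.757752094419835
14.799259834412524
```

Emit:
{"fn": "carry_out", "kwargs": {
  "rows": [
    [[-0.02,0.002,0.03],[0,0,0],0],
    [[0,0,0.036],[0,0,0],0],
    [[0,0,0.036],[0,0,0],0],
    [[0,0,0.036],[0,0,0],0],
    [[0,0,0.036],[0,0,0],0],
    [[0,0,0.036],[0,0,0],0],
    [[0,0,0.036],[0,0,0],0],
    [[0,0,0.036],[0,0,0],0],
    [[0,0,0.036],[0,0,0],0],
    [[0,0,0.03],[0,0,0],0],
    [[0,0,0],[0,0,0],0]
  ]
}}

```text
t: 4.22
ee_pos: [528.0, -138.5, 49.4]
orientation: [-1.885, -2.502, 0.005]
ft_force: [-0.2, 0.8, -0.9]
width: 88.0
```

```bash
python3 - <<'E'
from h import *
p,M=st()
d=np.array([531.8,-139.5,20])-p
print("to grasp in tool",(M.T@d).round(1))
b=imaging.get_image("scene"); crop(0,b,240,150,200,150,4,"pics/s4.png")
E
```

```text
t 4.22 ee [ 528.  -138.5   49.4] f [-0.2  0.8 -0.9] m [ 0.04  0.02 -0.02] w 88.0 q [-0.28  0.57  1.89 -0.    0.69 -0.56]
to grasp in tool [-2.2  3.7 29.4]
```

View pics/s4.png

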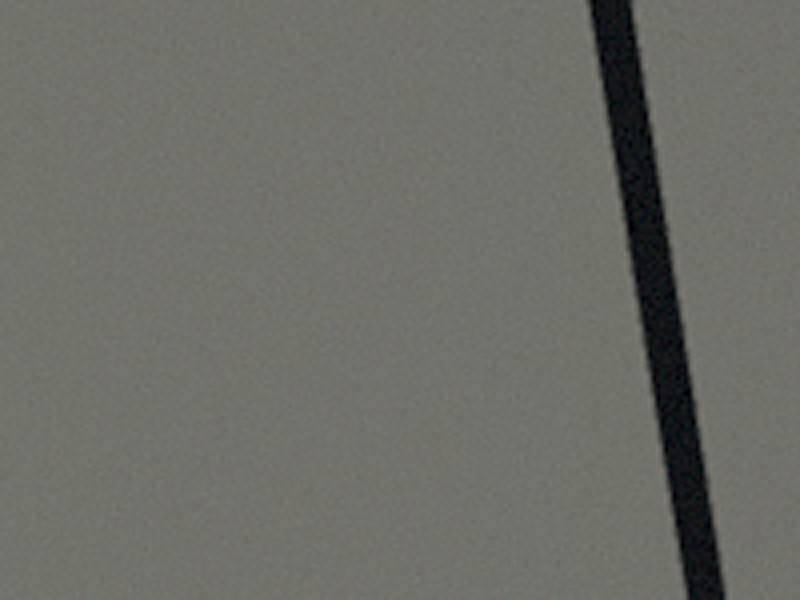

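The arm blocks the scene camera here. I'll finish the descent, then check from the top.

Emit:
{"fn": "carry_out", "kwargs": {
  "rows": [
    [[-0.002,0.004,0],[0,0,0],0],
    [[0,0,0.015],[0,0,0],0],
    [[0,0,0.014],[0,0,0],0],
    [[0,0,0],[0,0,0],0],
    [[0,0,0],[0,0,0],0]
  ]
}}

```text
t: 4.68
ee_pos: [537.6, -140.8, 27.5]
orientation: [1.892, 2.505, 0.001]
ft_force: [0.4, 0.3, 0.0]
width: 87.6
```

```bash
python3 - <<'E'
from h import *
p,M=st()
d=np.array([531.8,-139.5,20])-p
print("to grasp in tool",(M.T@d).round(1), np.degrees(np.arctan2(M[1,1],M[0,1])))
b=imaging.get_image("top"); crop(0,b,220,180,220,160,3.5,"pics/t4.png")
E
```

```text
t 4.68 ee [ 537.6 -140.8   27.5] f [0.4 0.3 0. ] m [-0.09  0.05 -0.04] w 87.6 q [-0.28  0.62  1.88 -0.    0.64 -0.55]
to grasp in tool [ 2.8 -5.2  7.5] 15.864855137086657
```

View pics/t4.png

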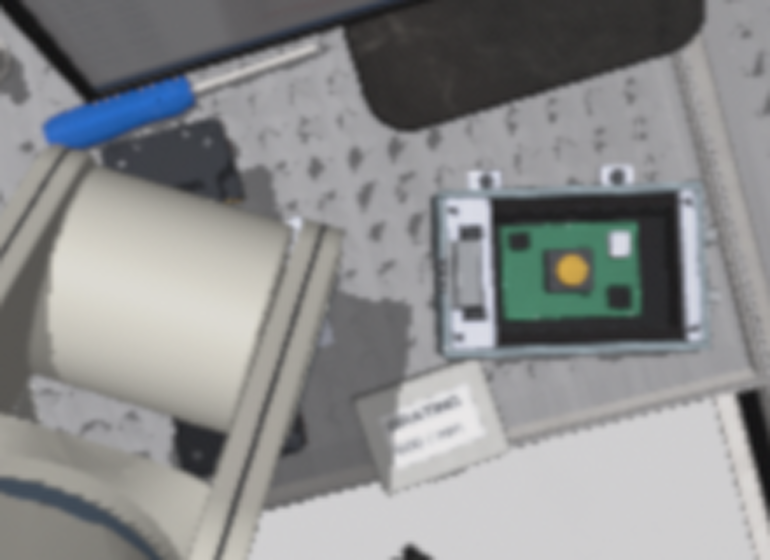

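Emit:
{"fn": "carry_out", "kwargs": {
  "rows": [
    [[0.0025,-0.0045,0.006],[0,0,0],0],
    [[0,0,0],[0,0,0],0],
    [[0,0,0],[0,0,0],0],
    [[0,0,0],[0,0,0],0]
  ]
}}

```text
t: 5.07
ee_pos: [531.3, -139.3, 20.1]
orientation: [1.895, 2.506, 0.0]
ft_force: [-0.2, 0.4, -0.1]
width: 87.9
```

```bash
python3 - <<'E'
from h import *
p,M=st()
d=np.array([531.8,-139.5,20])-p
print("to grasp in tool",(M.T@d).round(1), np.degrees(np.arctan2(M[1,1],M[0,1])))
E
```

```text
t 5.07 ee [ 531.3 -139.3   20.1] f [-0.2  0.4 -0.1] m [-0.03  0.02  0.06] w 87.9 q [-0.28  0.63  1.89  0.    0.62 -0.55]
to grasp in tool [-0.3  0.4  0.1] 15.813385804718898
```

Aligned. Closing on the bar.

Emit:
{"fn": "carry_out", "kwargs": {
  "rows": [
    [[0,0,0],[0,0,0],1],
    [[0,0,0],[0,0,0],1],
    [[0,0,0],[0,0,0],1],
    [[0,0,0],[0,0,0],1],
    [[0,0,0],[0,0,0],1],
    [[0,0,0],[0,0,0],1],
    [[0,0,0],[0,0,0],1],
    [[0,0,0],[0,0,0],1],
    [[0,0,0],[0,0,0],1]
  ]
}}

```text
t: 5.82
ee_pos: [531.2, -139.3, 19.7]
orientation: [1.895, 2.506, -0.0]
ft_force: [0.1, -1.3, 0.2]
width: 31.4
```

Emit:
{"fn": "carry_out", "kwargs": {
  "rows": [
    [[0,0,0],[0,0,0],1],
    [[0,0,0],[0,0,0],1],
    [[0,0,0],[0,0,0],1],
    [[0,0,0],[0,0,0],1],
    [[0,0,0],[0,0,0],1]
  ]
}}

```text
t: 6.23
ee_pos: [531.3, -139.3, 19.7]
orientation: [1.895, 2.506, 0.0]
ft_force: [0.5, -0.4, -0.8]
width: 11.8
```

Emit:
{"fn": "carry_out", "kwargs": {
  "rows": [
    [[0,0,-0.015],[0,0,0],1],
    [[0,0,-0.035],[0,0,0],1],
    [[0,0,-0.035],[0,0,0],1],
    [[0,0,-0.035],[0,0,0],1],
    [[0,0,-0.035],[0,0,0],1],
    [[0,0,0],[0,0,0],1],
    [[0,0,0],[0,0,0],1]
  ]
}}

```text
t: 6.82
ee_pos: [532.2, -139.5, 176.5]
orientation: [1.892, 2.503, 0.002]
ft_force: [0.1, 0.1, -2.4]
width: 11.8
```

Emit:
{"fn": "carry_out", "kwargs": {
  "rows": [
    [[-0.0356,-0.0056,0],[0,0,0],1],
    [[-0.0356,-0.0056,0],[0,0,0],1],
    [[-0.0356,-0.0056,0],[0,0,0],1],
    [[-0.0356,-0.0056,0],[0,0,0],1],
    [[-0.0356,-0.0056,0],[0,0,0],1],
    [[-0.0356,-0.0056,0],[0,0,0],1],
    [[0,0,0],[0,0,0.112],1],
    [[0,0,0],[0,0,0.112],1],
    [[0,0,0],[0,0,0],1],
    [[0,0,0],[0,0,0],1],
    [[0,0,0],[0,0,0],1]
  ]
}}

```text
t: 7.73
ee_pos: [556.4, -353.1, 173.2]
orientation: [-2.157, -2.281, 0.001]
ft_force: [-0.1, 0.1, -2.1]
width: 12.3
```

```bash
python3 - <<'E'
from h import *
p,M=st(); print(M.round(3), np.degrees(np.arctan2(M[1,1],M[0,1])))
b=imaging.get_image("scene"); cv2.imwrite("pics/s5.png",b[:,:,::-1])
b=imaging.get_image("top"); cv2.imwrite("pics/t5.png",b[:,:,::-1])
E
```

```text
t 7.73 ee [ 556.4 -353.1  173.2] f [-0.1  0.1 -2.1] m [-0.06  0.09  0.  ] w 12.3 q [-0.58  0.53  1.58 -0.    1.03 -0.64]
[[-0.056  0.998 -0.002]
 [ 0.998  0.056  0.001]
 [ 0.002 -0.002 -1.   ]] 3.1872470044428596
```

View pics/s5.png

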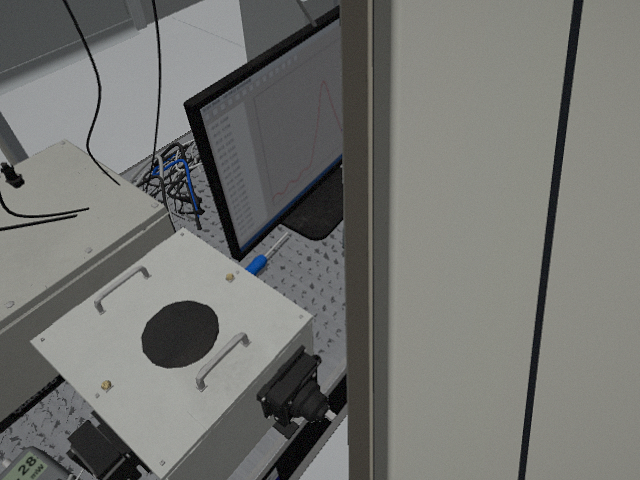

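View pics/t5.png

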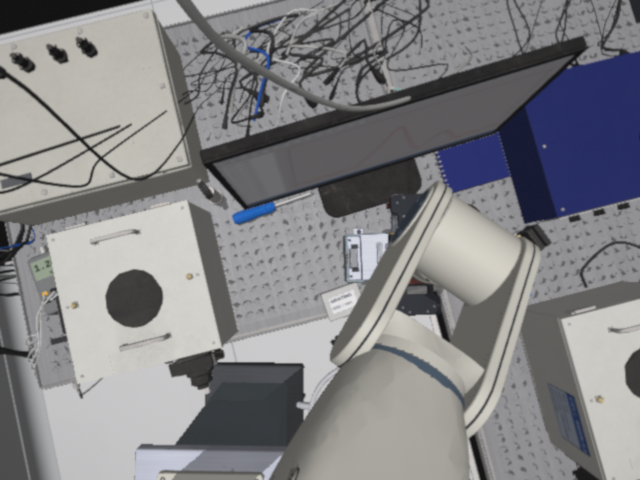

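Emit:
{"fn": "carry_out", "kwargs": {
  "rows": [
    [[0,0,0],[0,-0.09,0],1],
    [[0,0,0],[0,-0.09,0],1],
    [[0,0,0],[0,-0.09,0],1],
    [[0,0,0],[0,0,0],1],
    [[0,0,0],[0,0,0],1],
    [[0,0,0],[0,0,0],1]
  ]
}}

```text
t: 8.33
ee_pos: [557.5, -353.8, 175.0]
orientation: [2.019, 2.129, -0.272]
ft_force: [-0.3, -0.6, -2.4]
width: 11.6
```

```bash
cat >> h.py <<'E'
EC=np.array([556.6,-354.1,0]); EY=np.radians(2.97)
ER=R.from_euler('z',EY).as_matrix()
REL=np.array([0,0.2,19.7]) # TCP in hatch frame
B=np.array([[0,1,0],[1,0,0],[0,0,-1]],float) # tool axes in hatch frame (cols)
def enc(P): return ER.T@(np.asarray(P)-EC)
def hatch(p,M,swing=0):
    H=M@B.T@R.from_euler('x',swing).as_matrix(); # hatch axes world
    o=p-H@REL
    f=lambda v: enc(o+H@np.array(v,float)).round(1)
    He=ER.T@H
    print("tilt deg",np.degrees(np.arctan2(He[2,1],He[1,1])).round(2),"yawerr",np.degrees(np.arctan2(He[1,0],He[0,0])).round(2),"roll",np.degrees(np.arctan2(He[2,0],He[0,0])).round(2))
    print(" origin",f([0,0,0])," tip bot",f([0,63,0])," -y bot",f([0,-63,0])," rib",f([0,36,13]))
    return o,H
def totool(M,d): return (M.T@ER@np.array(d,float)).round(1)
E
python3 - <<'E'
from h import *
p,M=st(); hatch(p,M)
b=imaging.get_image("top"); crop(0,b,330,190,120,100,6,"pics/t6.png")
E
```

```text
t 8.33 ee [ 557.5 -353.8  175. ] f [-0.3 -0.6 -2.4] m [ 0.2   0.08 -0.02] w 11.6 q [-0.48  0.48  1.69 -0.31  0.86 -0.34]
tilt deg -15.35 yawerr 0.07 roll 0.01
 origin [  1.   -5.2 156. ]  tip bot [  0.9  55.6 139.4]  -y bot [  1.  -65.9 172.7]  rib [  0.9  33.  159. ]
```

View pics/t6.png

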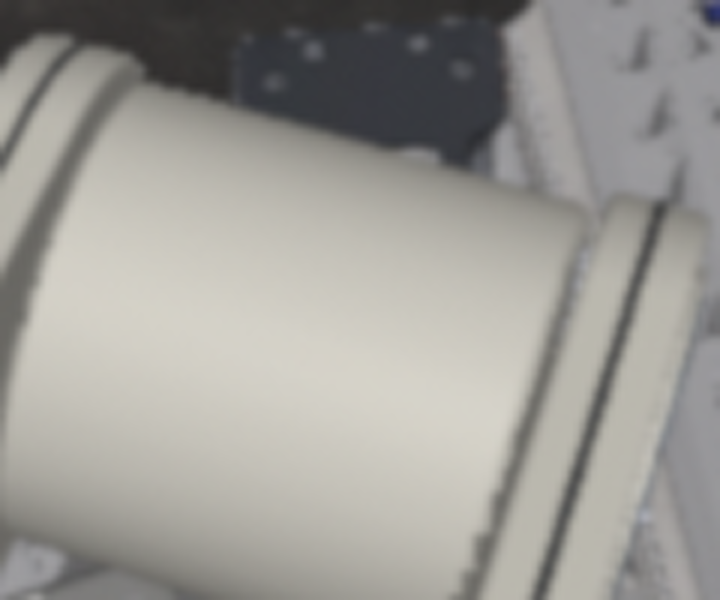

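```bash
python3 - <<'E'
from h import *
o=readout.get_obs(); M=R.from_rotvec(o['orientation']).as_matrix()
print(totool(M,[-1,-7.5,-85]),totool(M,[0,0,-1]), totool(M,[0,0,-10]),totool(M,[0,10,0]))
E
```

```text
[15.3 -1.1 83.9] [ 0.3 -0.   1. ] [ 2.7 -0.   9.6] [ 9.6  0.  -2.7]
```

Emit:
{"fn": "carry_out", "kwargs": {
  "rows": [
    [[0.0038,-0.0003,0.021],[0,0,0],1],
    [[0.0038,-0.0003,0.021],[0,0,0],1],
    [[0.0038,-0.0003,0.021],[0,0,0],1],
    [[0.0038,-0.0003,0.021],[0,0,0],1],
    [[0,0,0],[0,0,0],1],
    [[0,0,0],[0,0,0],1],
    [[0,0,0],[0,0,0],1],
    [[0,0,0],[0,0,0],1]
  ]
}}

```text
t: 9.05
ee_pos: [557.2, -362.5, 91.3]
orientation: [2.019, 2.125, -0.273]
ft_force: [0.2, 0.1, -1.5]
width: 11.7
```

```bash
python3 - <<'E'
from h import *
p,M=st(); hatch(p,M)
b=imaging.get_image("top"); crop(0,b,330,190,120,100,6,"pics/t7.png")
b=imaging.get_image("scene"); crop(0,b,240,150,200,150,4,"pics/s7.png")
E
```

```text
t 9.05 ee [ 557.2 -362.5   91.3] f [ 0.2  0.1 -1.5] m [0.2  0.05 0.02] w 11.7 q [-0.49  0.6   1.72 -0.36  0.71 -0.28]
tilt deg -15.53 yawerr -0.01 roll 0.12
 origin [  0.2 -13.9  72.4]  tip bot [ 0.3 46.8 55.5]  -y bot [  0.2 -74.6  89.3]  rib [ 0.2 24.2 75.3]
```

View pics/t7.png

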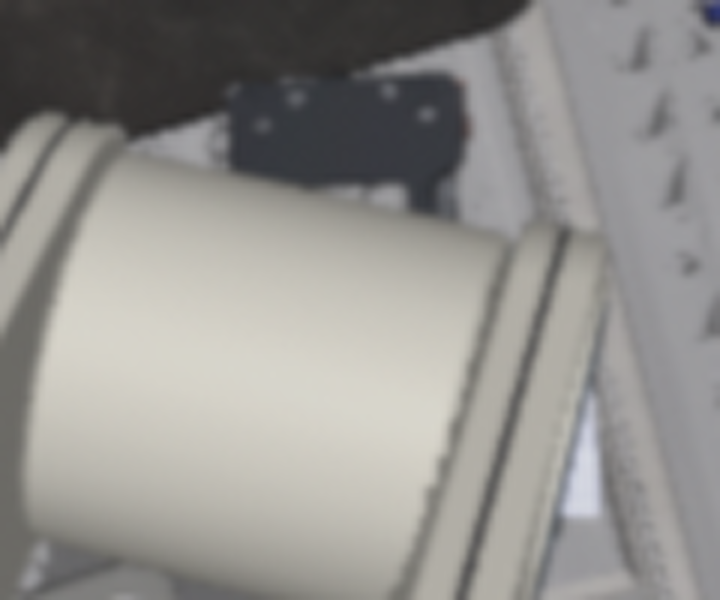

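View pics/s7.png

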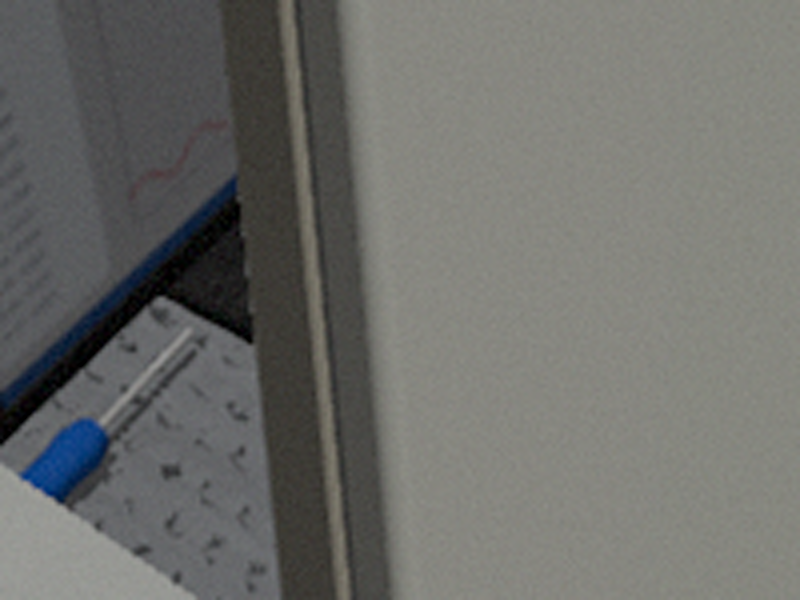

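```bash
python3 - <<'E'
from h import *
o=readout.get_obs(); p=o['ee_pos'];M=R.from_rotvec(o['orientation']).as_matrix()
for sw in (0,3,6):
  H=M@B.T; G=p+H@(np.array([0,0,38])-REL)   # pivot at bar
  H2=H@R.from_euler('x',np.radians(sw)).as_matrix()
  for z in (0,5): print(sw,proj("top",G+H2@(np.array([-40,-63,z])-[0,0,38])).round(1),end=' ')
  print(enc(G+H2@(np.array([0,63,0])-[0,0,38])).round(1))
E
```

```text
0 [429.5 275.4] 0 [429.5 275.5] [ 0.1 47.1 55.5]
3 [428.4 275.4] 3 [428.5 275.5] [ 0.1 49.8 58.2]
6 [427.2 275.4] 6 [427.5 275.5] [ 0.1 52.4 61. ]
```

The visible hatch corner (about 430,276) agrees with no swing in the grip. I'll lower to the ledge level, just in front of the lip.

Emit:
{"fn": "carry_out", "kwargs": {
  "rows": [
    [[0.0022,0,0.004],[0,0,0],1],
    [[0.0022,0,0.004],[0,0,0],1],
    [[0,0,0],[0,0,0],1],
    [[0,0,0],[0,0,0],1],
    [[0,0,0],[0,0,0],1],
    [[0,0,0],[0,0,0],1]
  ]
}}

```text
t: 9.65
ee_pos: [556.1, -359.5, 80.7]
orientation: [2.02, 2.128, -0.275]
ft_force: [-0.4, -0.4, -2.6]
width: 11.9
```

```bash
python3 - <<'E'
from h import *
p,M=st(); hatch(p,M)
print(totool(M,[0,22,0]),totool(M,[0,0,-1]))
E
```

```text
t 9.65 ee [ 556.1 -359.5   80.7] f [-0.4 -0.4 -2.6] m [0.3  0.08 0.04] w 11.9 q [-0.48  0.61  1.73 -0.37  0.69 -0.27]
tilt deg -15.46 yawerr 0.02 roll -0.02
 origin [ -0.8 -10.8  61.8]  tip bot [-0.8 49.9 45. ]  -y bot [ -0.7 -71.5  78.6]  rib [-0.8 27.3 64.7]
[21.2  0.  -5.9] [0.3 0.  1. ]
```

Emit:
{"fn": "carry_out", "kwargs": {
  "rows": [
    [[0.0035,0.0008,-0.0013],[0,0,0],1],
    [[0.0035,0,-0.0011],[0,0,0],1],
    [[0.0035,0,-0.0011],[0,0,0],1],
    [[0.0035,0,-0.0011],[0,0,0],1],
    [[0.0035,0,-0.0011],[0,0,0],1],
    [[0.0035,0,-0.0011],[0,0,0],1],
    [[0,0,0],[0,0,0],1],
    [[0,0,0],[0,0,0],1],
    [[0,0,0],[0,0,0],1]
  ]
}}

```text
t: 10.4
ee_pos: [555.9, -337.6, 81.8]
orientation: [2.019, 2.127, -0.274]
ft_force: [-0.0, 0.5, -2.2]
width: 11.7
```

```bash
python3 - <<'E'
from h import *
p,M=st(); hatch(p,M)
b=imaging.get_image("top"); crop(0,b,330,190,120,100,6,"pics/t8.png")
E
```

```text
t 10.4 ee [ 555.9 -337.6   81.8] f [-0.   0.5 -2.2] m [ 0.2   0.17 -0.05] w 11.7 q [-0.45  0.6   1.75 -0.38  0.69 -0.23]
tilt deg -15.48 yawerr 0.02 roll 0.01
 origin [ 0.2 11.  62.9]  tip bot [ 0.2 71.7 46.1]  -y bot [  0.2 -49.7  79.7]  rib [ 0.2 49.2 65.8]
```

View pics/t8.png

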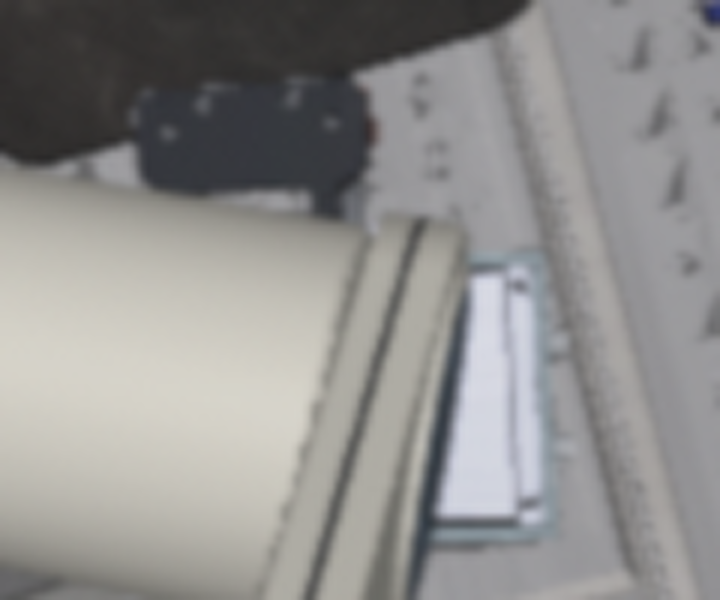

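The hatch's -y edge shows just inside the shallow lip (crop x≈510) and parallel to it, and the rib end tucked with no contact. Next I work out the lowering rotation about the tip.

```bash
cat >> h.py <<'E'
def tgt(th,tipy,tipz,x=0.5):
    He=R.from_euler('x',np.radians(th)).as_matrix()
    o=np.array([x,tipy,tipz])-He@np.array([0,63,0]); H=ER@He
    return EC+ER@(o+He@REL), H@B
E
python3 - <<'E'
from h import *
o=readout.get_obs(); p=o['ee_pos'];M=R.from_rotvec(o['orientation']).as_matrix()
for th,y,z in [(-12.5,72.2,46),(-10,72.8,46),(-7.5,73.4,46),(-5,74,46),(-2.5,74.5,46),(0,75,46)]:
    q,N=tgt(th,y,z)
    print("shift",(M.T@(q-p)).round(1),"turn",R.from_matrix(M.T@N).as_rotvec().round(3)); p,M=q,N
E
```

```text
shift [-0.5  0.4  3.2] turn [0.    0.052 0.   ]
shift [-0.2  0.   2.6] turn [-0.     0.044 -0.   ]
shift [-0.2 -0.   2.7] turn [ 0.     0.044 -0.   ]
shift [-0.2  0.   2.7] turn [-0.     0.044  0.   ]
shift [-0.3  0.   2.7] turn [-0.     0.044 -0.   ]
shift [-0.3 -0.   2.7] turn [-0.     0.044  0.   ]
```

Emit:
{"fn": "carry_out", "kwargs": {
  "rows": [
    [[-0.0005,0.0004,0.0032],[0,0.052,0],1],
    [[-0.0002,0,0.0026],[0,0.044,0],1],
    [[-0.0002,0,0.0027],[0,0.044,0],1],
    [[-0.0002,0,0.0027],[0,0.044,0],1],
    [[0,0,0],[0,0,0],1],
    [[0,0,0],[0,0,0],1],
    [[0,0,0],[0,0,0],1]
  ]
}}

```text
t: 11.03
ee_pos: [556.1, -340.9, 70.9]
orientation: [2.119, 2.232, -0.093]
ft_force: [0.3, 0.2, -1.9]
width: 11.7
```

```bash
python3 - <<'E'
from h import *
p,M=st(); hatch(p,M)
b=imaging.get_image("top"); crop(0,b,330,190,120,100,6,"pics/t9.png")
for th,y,z in [(-2.5,74.5,45.8),(0,75,45.2)]:
    q,N=tgt(th,y,z)
    print("shift",(M.T@(q-p)).round(1),"turn",R.from_matrix(M.T@N).as_rotvec().round(3)); p,M=q,N
E
```

```text
t 11.03 ee [ 556.1 -340.9   70.9] f [ 0.3  0.2 -1.9] m [ 0.04  0.01 -0.02] w 11.7 q [-0.53  0.64  1.68 -0.1   0.78 -0.51]
tilt deg -4.99 yawerr -0.0 roll -0.03
 origin [ 0.2 11.3 51.3]  tip bot [ 0.2 74.1 45.8]  -y bot [  0.2 -51.4  56.8]  rib [ 0.2 48.3 61.1]
shift [-0.4  0.3  2.7] turn [-0.001  0.043 -0.   ]
shift [-0.3 -0.   3.3] turn [-0.     0.044  0.   ]
```

View pics/t9.png

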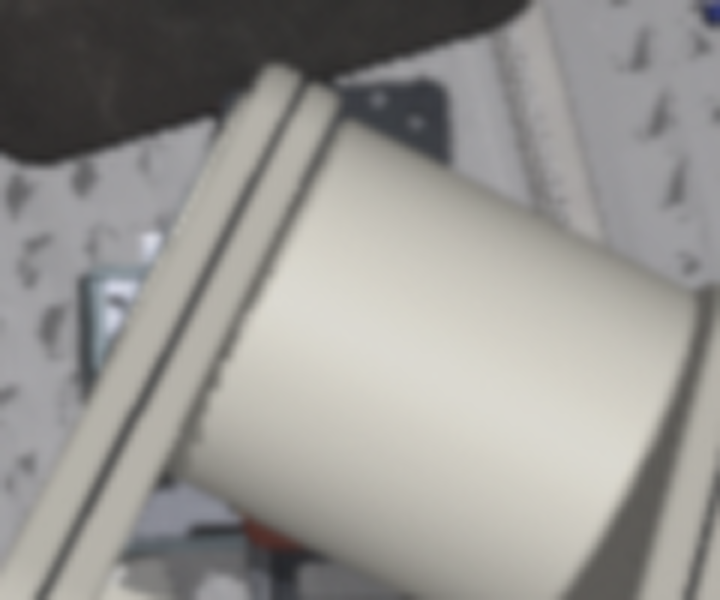

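Emit:
{"fn": "carry_out", "kwargs": {
  "rows": [
    [[-0.0004,0.0003,0.0027],[0,0.043,0],1],
    [[-0.0003,0,0.0033],[0,0.044,0],1],
    [[0,0,0],[0,0,0],1],
    [[0,0,0],[0,0,0],1],
    [[0,0,0],[0,0,0],1],
    [[0,0,0],[0,0,0],1]
  ]
}}

```text
t: 11.58
ee_pos: [556.7, -341.4, 65.2]
orientation: [-2.162, -2.279, 0.0]
ft_force: [0.3, 0.7, -2.0]
width: 11.5
```

```bash
python3 - <<'E'
from h import *
p,M=st(); hatch(p,M)
print(M.round(3))
E
```

```text
t 11.58 ee [ 556.7 -341.4   65.2] f [ 0.3  0.7 -2. ] m [-0.01  0.05 -0.01] w 11.5 q [-0.57  0.66  1.65 -0.    0.84 -0.62]
tilt deg 0.01 yawerr 0.05 roll -0.02
 origin [ 0.7 12.5 45.5]  tip bot [ 0.7 75.5 45.5]  -y bot [  0.8 -50.5  45.5]  rib [ 0.7 48.5 58.5]
[[-0.053  0.999 -0.   ]
 [ 0.999  0.053  0.   ]
 [ 0.    -0.    -1.   ]]
```

Emit:
{"fn": "carry_out", "kwargs": {
  "rows": [
    [[0,0,0.0008],[0,0,0],1],
    [[0,0,0.0007],[0,0,0],1],
    [[0,0,0],[0,0,0],1],
    [[0,0,0],[0,0,0],1],
    [[0,0,0],[0,0,0],1]
  ]
}}

```text
t: 12.0
ee_pos: [556.9, -341.5, 64.7]
orientation: [-2.162, -2.279, -0.001]
ft_force: [-3.3, 2.7, 5.7]
width: 11.8
```

Emit:
{"fn": "carry_out", "kwargs": {
  "rows": [
    [[-0.0025,0,-0.0004],[0,0,0],1],
    [[-0.0025,0,0],[0,0,0],1],
    [[-0.0025,0,0],[0,0,0],1],
    [[-0.0025,0,0],[0,0,0],1],
    [[0,0,0],[0,0,0],1],
    [[0,0,0],[0,0,0],1],
    [[0,0,0],[0,0,0],1]
  ]
}}

```text
t: 12.58
ee_pos: [557.9, -352.3, 64.7]
orientation: [2.163, 2.278, 0.001]
ft_force: [-1.0, 3.1, 5.8]
width: 11.7
```

```bash
python3 - <<'E'
from h import *
p,M=st(); hatch(p,M)
E
```

```text
t 12.58 ee [ 557.9 -352.3   64.7] f [-1.   3.1  5.8] m [ 0.36  0.15 -0.01] w 11.7 q [-0.58  0.67  1.63  0.    0.84 -0.63]
tilt deg 0.01 yawerr 0.01 roll 0.06
 origin [ 1.4  1.5 45. ]  tip bot [ 1.4 64.5 45. ]  -y bot [  1.4 -61.5  45. ]  rib [ 1.4 37.5 58. ]
```

Emit:
{"fn": "carry_out", "kwargs": {
  "rows": [
    [[-0.001,-0.0005,0],[0,0,0],1],
    [[-0.001,-0.0005,0],[0,0,0],1],
    [[-0.001,0,0],[0,0,0],1],
    [[0,0,0],[0,0,0],1],
    [[0,0,0],[0,0,0],1],
    [[0,0,0],[0,0,0],1]
  ]
}}

```text
t: 13.08
ee_pos: [557.4, -353.8, 64.7]
orientation: [-2.163, -2.278, -0.004]
ft_force: [1.6, 8.3, 7.1]
width: 11.4
```

```bash
python3 - <<'E'
from h import *
p,M=st(); hatch(p,M)
E
```

```text
t 13.08 ee [ 557.4 -353.8   64.7] f [1.6 8.3 7.1] m [ 1.29 -0.17 -0.01] w 11.4 q [-0.58  0.67  1.63  0.    0.84 -0.64]
tilt deg 0.12 yawerr 0.0 roll 0.07
 origin [ 0.8  0.1 45. ]  tip bot [ 0.8 63.1 45.2]  -y bot [  0.8 -62.9  44.9]  rib [ 0.8 36.  58.1]
```

Emit:
{"fn": "carry_out", "kwargs": {
  "rows": [
    [[-0.001,0,0],[0,0,0],1],
    [[-0.001,0,0],[0,0,0],1],
    [[0,0,0],[0,0,0],1],
    [[0,0,0],[0,0,0],1],
    [[0,0,0],[0,0,0],1]
  ]
}}

```text
t: 13.5
ee_pos: [557.3, -353.8, 64.7]
orientation: [-2.161, -2.276, -0.006]
ft_force: [2.5, 17.3, 11.1]
width: 11.9
```

```bash
python3 - <<'E'
from h import *
p,M=st(); hatch(p,M)
E
```

```text
t 13.5 ee [ 557.3 -353.8   64.7] f [ 2.5 17.3 11.1] m [ 2.57 -0.29  0.02] w 11.9 q [-0.59  0.67  1.63  0.01  0.85 -0.64]
tilt deg 0.29 yawerr -0.0 roll 0.02
 origin [ 0.8  0.1 45. ]  tip bot [ 0.8 63.1 45.4]  -y bot [  0.8 -62.9  44.7]  rib [ 0.8 36.1 58.2]
```

Emit:
{"fn": "carry_out", "kwargs": {
  "rows": [
    [[0.0015,0,-0.0005],[0,0,0],1],
    [[0.001,0,-0.0005],[0,0,0],1],
    [[0,0,0],[0,0,0],1],
    [[0,0,0],[0,0,0],1],
    [[0,0,0],[0,0,0],1]
  ]
}}

```text
t: 13.92
ee_pos: [556.6, -353.9, 64.8]
orientation: [-2.162, -2.277, -0.002]
ft_force: [3.2, 6.1, 1.4]
width: 12.0
```

Emit:
{"fn": "carry_out", "kwargs": {
  "rows": [
    [[0,0,0],[0,0,0],0.6],
    [[0,0,0],[0,0,0],0.6],
    [[0,0,0],[0,0,0],0.6],
    [[0,0,0],[0,0,0],0.6],
    [[0,0,0],[0,0,0],0.6],
    [[0,0,0],[0,0,0],0.6]
  ]
}}

```text
t: 14.42
ee_pos: [556.3, -354.7, 64.9]
orientation: [-2.163, -2.278, -0.001]
ft_force: [0.7, 0.6, 0.5]
width: 34.9
```

```bash
python3 - <<'E'
from h import *
p,M=st(); hatch(p,M)
E
```

```text
t 14.42 ee [ 556.3 -354.7   64.9] f [0.7 0.6 0.5] m [-0.06  0.02  0.02] w 34.9 q [-0.59  0.67  1.63  0.    0.85 -0.64]
tilt deg 0.05 yawerr -0.0 roll -0.0
 origin [-0.3 -0.8 45.2]  tip bot [-0.3 62.2 45.3]  -y bot [ -0.3 -63.8  45.2]  rib [-0.3 35.2 58.3]
```

Emit:
{"fn": "carry_out", "kwargs": {
  "rows": [
    [[0,0,-0.015],[0,0,0],0.6],
    [[0,0,-0.03],[0,0,0],0.6],
    [[0,0,-0.035],[0,0,0],0.6],
    [[0,0,-0.035],[0,0,0],1],
    [[0.035,0,0],[0,0,0],1],
    [[0.035,0,0],[0,0,0],1],
    [[0.036,0,0],[0,0,0],1],
    [[0,0,0],[0,0,0],1],
    [[0,0,0],[0,0,0],1],
    [[0,0,0],[0,0,0],1]
  ]
}}

```text
t: 15.25
ee_pos: [551.5, -249.2, 181.1]
orientation: [2.161, 2.278, 0.001]
ft_force: [0.2, -0.4, 0.2]
width: 0.3
```

```bash
python3 - <<'E'
from h import *
p,M=st(); print(enc(p))
b=imaging.get_image("top"); crop(0,b,300,190,150,120,5,"pics/t10.png")
E
```

```text
t 15.25 ee [ 551.5 -249.2  181.1] f [ 0.2 -0.4  0.2] m [-0.06  0.09 -0.02] w 0.3 q [-0.44  0.44  1.71  0.    0.99 -0.5 ]
[  0.35448412 105.04475864 181.14943001]
```

View pics/t10.png

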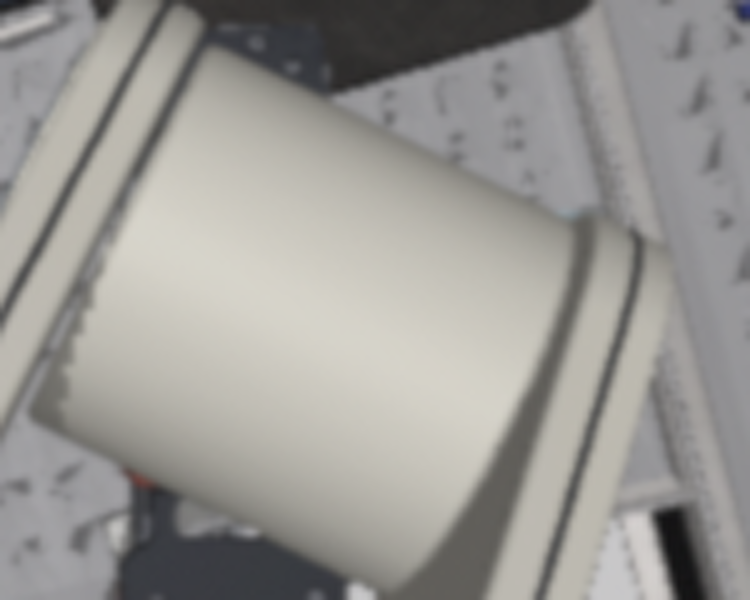

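Emit:
{"fn": "carry_out", "kwargs": {
  "rows": [
    [[0.035,0,-0.03],[0,0,0],1],
    [[0.035,0,-0.03],[0,0,0],1],
    [[0.035,0,-0.03],[0,0,0],1],
    [[0,0,-0.03],[0,0,0],1],
    [[0,0,0],[0,0,0],1],
    [[0,0,0],[0,0,0],1]
  ]
}}

```text
t: 15.8
ee_pos: [547.3, -155.2, 293.5]
orientation: [2.161, 2.275, 0.004]
ft_force: [-1.0, -0.1, -0.6]
width: 0.3
```

```bash
python3 - <<'E'
from h import *
p,M=st(); print(enc(p))
b=imaging.get_image("top"); crop(0,b,330,215,110,80,7,"pics/t11.png")
b=imaging.get_image("scene"); cv2.imwrite("pics/s11.png",b[:,:,::-1])
E
```

```text
t 15.8 ee [ 547.3 -155.2  293.5] f [-1.  -0.1 -0.6] m [-0.1   0.05 -0.03] w 0.3 q [-0.3   0.26  1.69  0.    1.18 -0.35]
[  1.01578912 199.11429764 293.54167916]
```

View pics/t11.png

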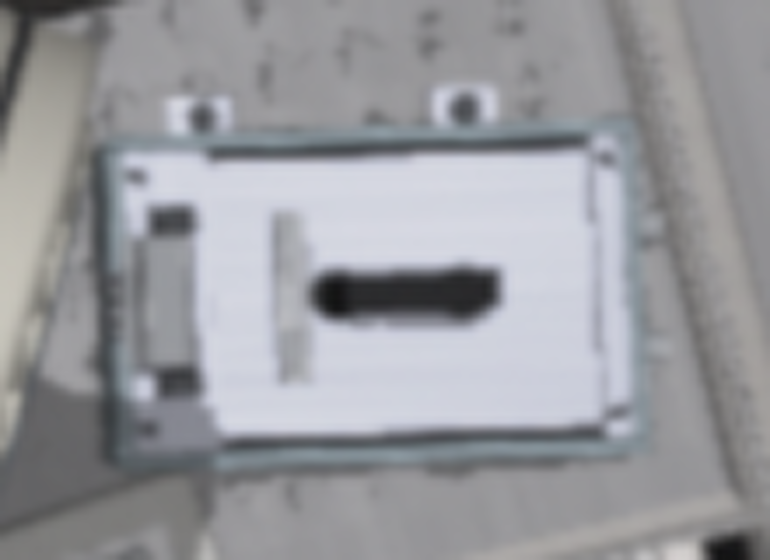

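View pics/s11.png

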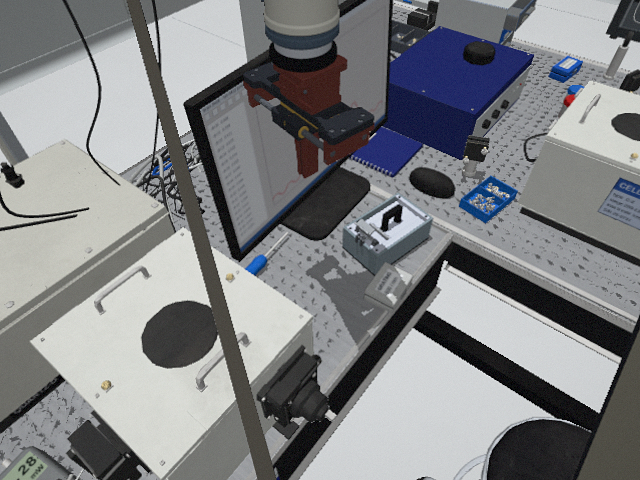

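Emit:
{"fn": "carry_out", "kwargs": {
  "rows": [
    [[-0.031,-0.0005,0.025],[0,0,0],1],
    [[-0.032,0,0.025],[0,0,0],1],
    [[-0.032,0,0.025],[0,0,0],1],
    [[0,0,0.035],[0,0,0],1],
    [[0,0,0.03],[0,0,0],1],
    [[0,0,0.03],[0,0,0],1],
    [[0,0,0.025],[0,0,0],1],
    [[0,0,0],[0,0,0],1],
    [[0,0,0],[0,0,0],1],
    [[0,0,0],[0,0,0],1],
    [[0,0,0],[0,0,0],1]
  ]
}}

```text
t: 16.82
ee_pos: [551.3, -249.5, 97.9]
orientation: [2.162, 2.277, 0.002]
ft_force: [0.6, 0.6, -0.0]
width: 0.3
```

```bash
python3 - <<'E'
from h import *
p,M=st(); print(enc(p))
for q in [(273,300),(308,300),(282,380),(312,380)]:print(enc(onz("top",np.array(q)/7+[329.5,214.5],58)).round(1))
E
```

```text
t 16.82 ee [ 551.3 -249.5   97.9] f [ 0.6  0.6 -0. ] m [-0.07  0.07 -0.01] w 0.3 q [-0.45  0.56  1.75  0.    0.83 -0.5 ]
[  0.16165935 104.74522772  97.89453692]
[-0.6 37.7 58. ]
[-0.9 27.7 58. ]
[-23.5  36.1  58. ]
[-23.8  27.5  58. ]
```

Emit:
{"fn": "carry_out", "kwargs": {
  "rows": [
    [[0,0,0.011],[0,0,0],1],
    [[0,0,0],[0,0,0],1],
    [[0,0,0],[0,0,0],1],
    [[-0.006,0,0],[0,0,0],1],
    [[-0.006,0,0],[0,0,0],1],
    [[-0.006,0,0],[0,0,0],1],
    [[-0.006,0,0],[0,0,0],1],
    [[-0.003,0,0],[0,0,0],1],
    [[0,0,0],[0,0,0],1],
    [[0,0,0],[0,0,0],1]
  ]
}}

```text
t: 17.65
ee_pos: [552.0, -276.1, 85.4]
orientation: [-2.163, -2.278, -0.001]
ft_force: [0.3, 1.5, 2.5]
width: 0.7
```

```bash
python3 - <<'E'
from h import *
p,M=st(); print(enc(p))
E
```

```text
t 17.65 ee [ 552.  -276.1   85.4] f [0.3 1.5 2.5] m [ 0.38 -0.01  0.02] w 0.7 q [-0.48  0.59  1.73  0.    0.83 -0.54]
[-0.589393   78.13699859 85.43804638]
```

Emit:
{"fn": "carry_out", "kwargs": {
  "rows": [
    [[-0.004,0,0],[0,0,0],1],
    [[-0.004,0,0],[0,0,0],1],
    [[0,0,0],[0,0,0],1],
    [[0,0,0],[0,0,0],1]
  ]
}}

```text
t: 17.98
ee_pos: [552.2, -284.2, 85.2]
orientation: [-2.163, -2.278, -0.0]
ft_force: [0.1, 0.1, 0.2]
width: 0.3
```

Emit:
{"fn": "carry_out", "kwargs": {
  "rows": [
    [[-0.004,0,0],[0,0,0],1],
    [[-0.004,0,0],[0,0,0],1],
    [[0,0,0],[0,0,0],1],
    [[0,0,0],[0,0,0],1],
    [[0,0,0],[0,0,0],1]
  ]
}}

```text
t: 18.4
ee_pos: [552.6, -291.8, 85.3]
orientation: [-2.163, -2.278, -0.001]
ft_force: [-0.6, -0.7, 0.5]
width: 0.6
```

```bash
python3 - <<'E'
from h import *
p,M=st(); print(enc(p))
b=imaging.get_image("top"); crop(0,b,300,190,150,120,5,"pics/t12.png")
E
```

```text
t 18.4 ee [ 552.6 -291.8   85.3] f [-0.6 -0.7  0.5] m [-0.06  0.02 -0.02] w 0.6 q [-0.51  0.6   1.71  0.    0.84 -0.56]
[-0.76883472 62.45264652 85.34080496]
```

The force has dropped to zero, so the keeper has tipped over. I'll back away and look.

Emit:
{"fn": "carry_out", "kwargs": {
  "rows": [
    [[0,0,-0.02],[0,0,0],1],
    [[0,0,-0.035],[0,0,0],1],
    [[0,0,-0.035],[0,0,0],1],
    [[0.03,0,-0.025],[0,0,0],1],
    [[0.035,0,-0.02],[0,0,0],1],
    [[0.035,0,-0.02],[0,0,0],1],
    [[0.035,0,-0.02],[0,0,0],1],
    [[0.02,0,-0.02],[0,0,0],1],
    [[0,0,0],[0,0,0],1],
    [[0,0,0],[0,0,0],1],
    [[0,0,0],[0,0,0],1]
  ]
}}

```text
t: 19.37
ee_pos: [544.3, -137.5, 279.9]
orientation: [-2.162, -2.278, -0.0]
ft_force: [-0.3, 0.7, -0.3]
width: 0.3
```

```bash
python3 - <<'E'
from h import *
p,M=st(); print(enc(p))
b=imaging.get_image("top"); crop(0,b,330,215,110,80,7,"pics/t13.png");cv2.imwrite("pics/t13f.png",b[:,:,::-1])
b=imaging.get_image("scene"); crop(0,b,300,165,150,112,5,"pics/s13.png"); cv2.imwrite("pics/s13f.png",b[:,:,::-1])
E
```

```text
t 19.37 ee [ 544.3 -137.5  279.9] f [-0.3  0.7 -0.3] m [-0.1   0.03 -0.05] w 0.3 q [-0.27  0.27  1.72  0.    1.16 -0.32]
[ -1.05662832 216.99404018 279.87228804]
```

View pics/t13.png

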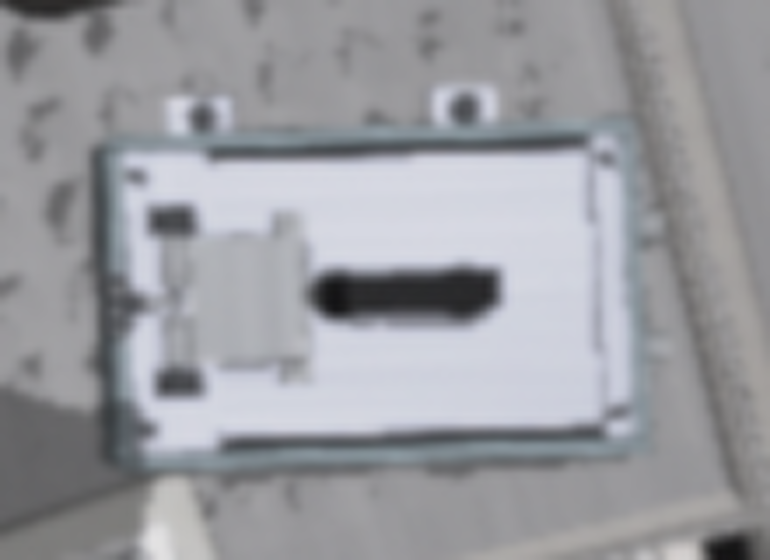

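View pics/s13.png

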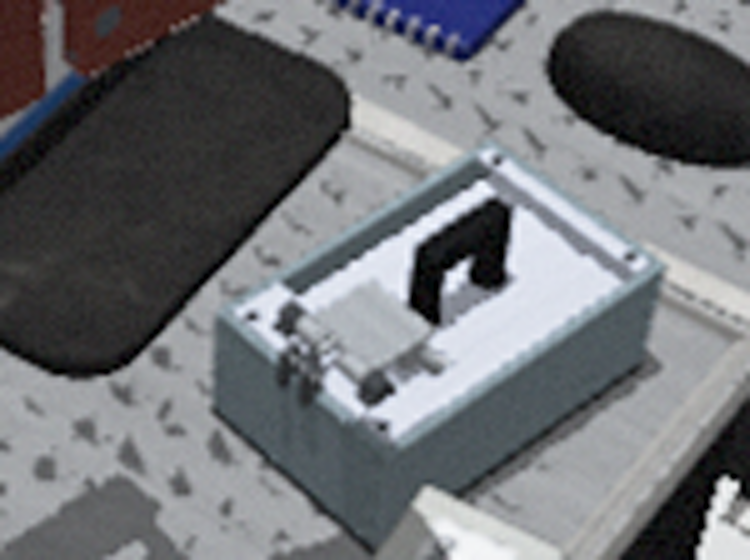

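View pics/s13f.png

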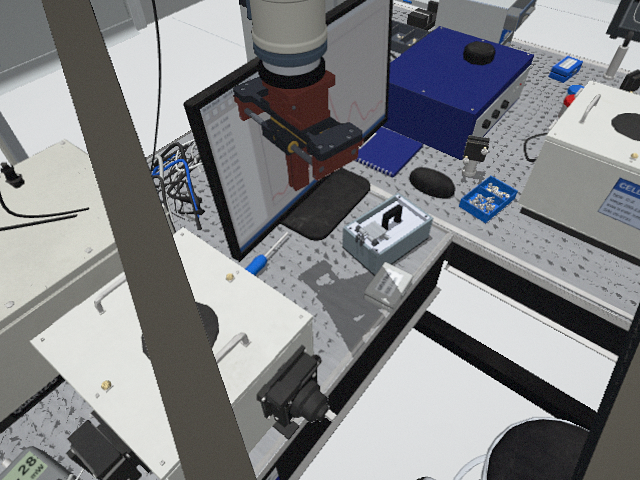

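The keeper lies over the rib in both views. I'll check that it's level and not resting on the rib.

```bash
python3 - <<'E'
from h import *
W=lambda v:EC+ER@np.array(v,float)
for a,l in((0,"level"),(.18,"on rib")):
    for x in(18,-18):
        P=W([x,66-36*np.cos(a),66+36*np.sin(a)])
        print(l,x,"scenecrop",((proj("scene",P)+.5-[300,165])*5).round(),"topcrop",((proj("top",P)+.5-[330,215])*7).round())
s=cv2.imread("pics/s13f.png")[:,:,::-1]; crop(0,s,345,210,55,45,14,"pics/s14.png")
for a in(0,.18):
  print([((proj("scene",W([x,66-36*np.cos(a),66+36*np.sin(a)]))+.5-[345,210])*14).round() for x in(18,-18)])
E
```

```text
level 18 scenecrop [372. 282.] topcrop [301. 233.]
level -18 scenecrop [438. 334.] topcrop [307. 360.]
on rib 18 scenecrop [372. 271.] topcrop [302. 233.]
on rib -18 scenecrop [438. 324.] topcrop [308. 360.]
[array([411., 158.]), array([596., 306.])]
[array([411., 128.]), array([597., 276.])]
```

View pics/s14.png

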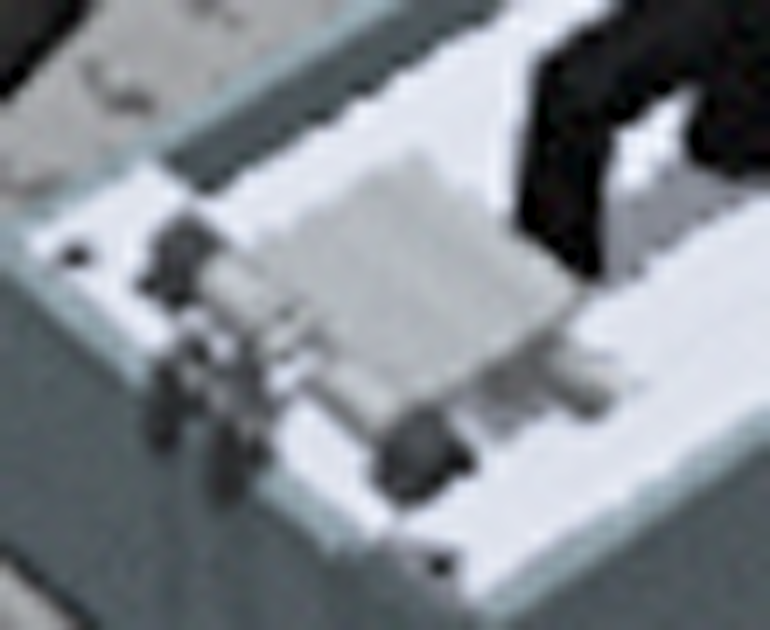

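```bash
python3 - <<'E'
from workcell import close_job
print(close_job())
E
```

```text
the job is handed in; nothing more can be done
None
```

The hatch is closed and the keeper is down over the rib; I handed the job in at about 19.5 s of the 58 s allowed.

**What I did:** I gripped the bow handle, tilted the panel about 15°, and tucked the rib end under the keeper lip with no measurable contact. I then lowered it flat onto the ledges and slid it under the opposite lip. After letting go, I pushed the keeper over with the closed fingers and backed away.

**Last checks:**
- **Panel home:** it stopped hard at enclosure y of about 0.1 mm, with about 17 N along the slide. It lay flat in both camera views after release.
- **Keeper:** the contact force dropped to zero as it tipped. In the scene view one corner of its free edge is about 3 px from the level position in the 14x crop (about 27 px from resting on the rib). The other corner is about 6 px above the level line, still much nearer to level.
- **Bystanders:** the driver and case look unmoved; I did not check the lens post separately. The gripper was touching nothing at hand-in.

**Limits of the checks:** the arm blocked both cameras for most of the tuck and the keeper push, so those steps relied on force and pose readings. The rib's position in the picture, about y 28–37 mm against the nominal 32–36, is loose because its side face is also visible.

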